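# Lay up staves on the dog-hole board for a panel glue-up

### The arm

A 7-joint arm with a two-finger parallel gripper is mounted at the origin on the work surface. World frame = base frame: x ahead of the robot, y to its left, z up, the work surface at z = 0. Lengths are in mm, angles in rad, forces in N, time in s.
With the tool pointing down it reaches from about 400 to 875 mm from the base axis. Payload 4.4 kg.
Tool frame: the origin (TCP) lies on the centre line of the jaws, within the pads' length; the fingertips stand 14 mm ahead of it and the grasp point (between the pads) lies 5 mm behind it (tips_ahead is the distance from the TCP to the fingertips, in mm); z points along the fingers, y is the line along which they close (so a half turn about z gives the same grasp; the last joint's range is limited). The gripper opens to 85 mm and grips with 20 to 120 N. Pads are 22 mm wide; open, the fingers measure 114 mm over their backs; the gripper's body (76 mm by 85 mm) begins 54 mm behind the grasp point. The pads swing forward as they close: fully open they stand 13 mm farther back than shut.
Start: joints at [-1.313, 0.628, 0.038, 1.517, -0.027, 0.996, -0.02], TCP at [206.788, 616.244, 245.313] pointing down, gripper open.
Joint ranges: [-3.06, 3.06], [-0.37, 2.12], [-1.25, 1.32], [0.18, 2.47], [-1.1, 4.24], [0.23, 1.98], [-2.94, 2.94]. Speed limits (rad/s): [2.57, 2.57, 3.14, 3.14, 3.14, 3.14, 3.14].

### API

Orientations are given as [roll, pitch, yaw] about the fixed x, y, z axes, in that order (R = Rz(yaw) Ry(pitch) Rx(roll)).
In Python, from cell import * gives the robot as it stands.
- The arm moves only by the tool move_arm, never from a script. Its argument "rows" is text: rows parted by semicolons, each of 7 numbers parted by spaces: the shift along the tool's x, y, z scaled (see below), then the turn, a rotation vector about the tool's x, y, z scaled (see below), then the closure, from -1 (fully open) to 1 (shut). A call has 1 to 12 rows; each row is the pose to reach, as a shift and turn from the pose commanded when the call began, along the tool's axes at that moment; what a row does not reach only later rows make up. The controller multiplies each number of a shift by 0.3 m and each number of a turn by pi/2 rad. A row lasts 1/12 s, in which the tool goes at most 41.7 mm and 7.16 degrees, less where a joint would pass 70% of its speed; a pose out of reach is approached as far as the arm can. A call with a number of a shift or a turn outside -1 to 1 is refused whole. A call with a gripper value outside its range is refused whole. The fingers move at their own pace and stop on an object; the grip force is fixed at half the most. Time passes only in rows, so rows that repeat a pose let the fingers close. It gives the time, the measured TCP pose, the force, the opening and the grip force at its end, in the units of the state.
- read_state(): the state, without advancing time (a new reading comes with each control period).
- get_image(name): name is "side" or "top"; returns a dict with "img" (480x640x3 uint8, red, green, blue), "vfov" (degrees; the focal length in pixels is half the picture's height over the tangent of half this angle, whatever the lens; pixels are square), "cx", "cy" (the principal point, pixels), "extrinsics" (4x4, takes a point from camera to world coordinates). Camera axes: x right, y up, looking along -z (the intrinsics and any distortion apply to the point x, -y, -z); pixel columns grow to the right and rows downward; lengths in mm; the calibration is good to about 2 mm. A picture is of the moment at which its call begins. There is no depth.
- finish_job(): hands the job in; it is judged then, once.
The state is a dict: "clock": time; "qpos": joint angles; "qd": joint speeds; "tau": joint torques, N m; "eef_pos": TCP position; "tool_rot": TCP orientation; "force": force on the tool from outside, world axes, zero at the start; "torque": the same for the moment, N m; "width": finger opening in mm; "gripper_force": force on a finger pad.
Only numpy, scipy, OpenCV 4.12 (cv2) and the standard library are available. Lean on these libraries where they do the work, as an engineer would, in place of code of your own. Each camera call takes 0.05 s, during which the arm holds its last target. There are 200 camera calls.

### The job

Lay up a panel for gluing on the perforated work board. First lift the two bench dogs out of their wooden block and drop them shaft-down, fully home, into the two holes of the row farthest from the robot. Then lay every loose stave flat on the board lengthwise along that row, the first pushed up against both dogs and the others following towards the robot edge to edge without gaps, each with its end pushed hard against the aluminium fence; leave the mug, glue bottle and hammer alone.

Things in the scene. Friction and masses are not known exactly. Their poses are not given: they have to be found in the camera images.
- board: fixed grey-faced board 320 (x) x 290 (y) mm, top face 44 mm above the table; six through holes, 21.5 mm diameter, 30 mm deep, at x = +112, +16, -80 and y = +48, -48 mm; an aluminium fence 30 mm high stands along its left side, inner face at y = +100 mm. Origin: centre of its underside, on the table; x points away from the robot (up to 0.2 rad askew), y left, z up
- far_hole_left (a point): centre of the mouth of the left hole of the far row, on the board's top face (axes as the board)
- far_hole_right (a point): centre of the mouth of the right hole of the far row, on the board's top face, 96 mm from the left one
- fence_face (a point): point on the fence's inner face (the face that looks to the board's -y), half-way along it and 11 mm above the board's top face
- dog_block: fixed dark wooden storage block 60 (x) x 150 (y) x 45 (z) mm with two holes 22 mm in diameter and 42 mm deep at y = +40 and -40 mm; origin at the centre of its underside, z up
- dog_a: steel bench dog, 85 mm long, 0.22 kg: round shaft 20 mm diameter x 40 mm with tapered foot, and above it a round head 28 mm diameter x 45 mm; origin at the centre of the foot of the shaft, z up along the dog; starts standing in the dog block, its head's underside resting on the block's top
- dog_b: steel bench dog, 85 mm long, 0.22 kg: round shaft 20 mm diameter x 40 mm with tapered foot, and above it a round head 28 mm diameter x 45 mm; origin at the centre of the foot of the shaft, z up along the dog; starts standing in the dog block, its head's underside resting on the block's top
- dog_a_collar (a point): centre of the underside of dog_a's head, on its axis 40 mm above its foot: this face rests on the board when the dog is home
- dog_b_collar (a point): the same point of dog_b
- stave1: planed pale wood stave 200 x 40 x 22 mm, 0.12 kg; 2 to 4 of the four alike staves are there (None if absent); origin at the centre of its underside, its y axis along the 200 mm length, x across the 40 mm width, z up; starts lying flat on the table
- stave2: planed pale wood stave 200 x 40 x 22 mm, 0.12 kg; 2 to 4 of the four alike staves are there (None if absent); origin at the centre of its underside, its y axis along the 200 mm length, x across the 40 mm width, z up; starts lying flat on the table
- stave3: planed pale wood stave 200 x 40 x 22 mm, 0.12 kg; 2 to 4 of the four alike staves are there (None if absent); origin at the centre of its underside, its y axis along the 200 mm length, x across the 40 mm width, z up; starts lying flat on the table
- stave4: planed pale wood stave 200 x 40 x 22 mm, 0.12 kg; 2 to 4 of the four alike staves are there (None if absent); origin at the centre of its underside, its y axis along the 200 mm length, x across the 40 mm width, z up; starts lying flat on the table
- mug: white ceramic mug 80 mm in diameter, 95 mm high, to be left alone; origin at the centre of its underside
- glue_bottle: white plastic glue bottle with a red cap, 64 mm in diameter, 170 mm high, to be left alone; origin at the centre of its underside
- hammer: hammer lying on the table beyond the board, to be left alone; origin on its underside, handle to its own -x

How it is judged:
By the outcome, as a careful person would: the job done as asked, in the order asked, and still so for the second after the job is handed in, with the robot touching nothing.
Of stave1, stave2, stave3, stave4 only 2 to 4 are there at a start; the rules pass over those that are not, and their reading is None.
At some moment in a run one of stave1, stave2, stave3, stave4 may be knocked a few centimetres aside while the robot is not near it.
It also fails if it takes over 210 s, if anything falls off the work surface, if the arm or the gripper's body presses on something with over 40 N, if the wrist force passes 120 N, or if a joint passes its speed limit or range.

## Working session

There is one attempt and no reset: what is moved stays moved. The work goes in short steps, Python scripts to look and compute and a tool call to move; the robot and the scene stay as the last step left them, time stands still between calls to the robot, and variables do not carry over. Pictures are saved under pics/ and viewed, at most 14 in all, crops included, and the job is handed in when it is done.

Besides the shell and the picture viewer there is one more tool, called after ">>>" as a command line: name --argument value ..., lists and objects as JSON in quotes. move_arm: Moves the arm, as the interface text tells. Its arguments: {"type":"object","properties":{"rows":{"type":"string"}},"required":["rows"]}

```bash
ls; mkdir -p pics; cat > h.py <<'E'
import sys; sys.path.insert(0,'.')
from cell import *
import numpy as np, cv2
from scipy.spatial.transform import Rotation as R
def snap(name,f=None):
    d=get_image(name)
    if f: cv2.imwrite('pics/'+f,cv2.cvtColor(d['img'],cv2.COLOR_RGB2BGR))
    return d
def foc(d): return 240/np.tan(np.radians(d['vfov'])/2)
def ray(d,uv):
    E=np.array(d['extrinsics']);f=foc(d)
    v=np.array([(uv[0]-d['cx'])/f,-(uv[1]-d['cy'])/f,-1.]);return E[:3,3],E[:3,:3]@v
def onz(d,uv,z):
    o,v=ray(d,uv);return o+v*(z-o[2])/v[2]
def proj(d,p):
    E=np.array(d['extrinsics']);c=E[:3,:3].T@(np.array(p,float)-E[:3,3]);f=foc(d)
    return np.array([d['cx']+f*c[0]/-c[2],d['cy']-f*c[1]/-c[2]])
E
python3 - <<'E'
from h import *
for n in('top','side'):
    d=snap(n,n+'0.png');print({k:(np.round(v,3).tolist() if k!='img' else 0) if not isinstance(v,str) else v for k,v in d.items()})
print(read_state())
E
```

```text
pics
{'img': 0, 'vfov': 52.277, 'cx': 309.134, 'cy': 236.175, 'extrinsics': [[-0.009, 0.988, -0.153, 440.467], [-1.0, -0.005, 0.024, -21.188], [0.023, 0.154, 0.988, 1280.026], [0.0, 0.0, 0.0, 1.0]]}
{'img': 0, 'vfov': 45.852, 'cx': 324.594, 'cy': 235.331, 'extrinsics': [[-0.837, 0.409, -0.363, 125.889], [-0.547, -0.643, 0.536, 677.933], [-0.014, 0.647, 0.762, 1100.272], [0.0, 0.0, 0.0, 1.0]]}
{'clock': 0.1, 'qpos': array([-1.31275624,  0.62922927,  0.03840008,  1.51832238, -0.02699829,
        0.99629231, -0.01998518]), 'qd': array([-0.00022863, -0.00304802,  0.00022116, -0.00324312,  0.00046876,
        0.00088693, -0.00083043]), 'tau': array([ 2.83149202e-03, -5.64522493e+01,  1.23014756e+00, -1.93970096e+01,
        1.12347800e-02,  5.46732990e-03, -1.36539654e-05]), 'eef_pos': array([206.60525376, 615.69821839, 244.47860711]), 'tool_rot': array([-3.13985764e+00, -7.41746623e-06,  2.81780323e+00]), 'force': array([ 0.51025032, -0.08652956,  0.40009402]), 'torque': array([-0.01665304,  0.01926373,  0.00870884]), 'gripper_force': 0.0, 'width': 85.50944675661259}
```

View pics/top0.png

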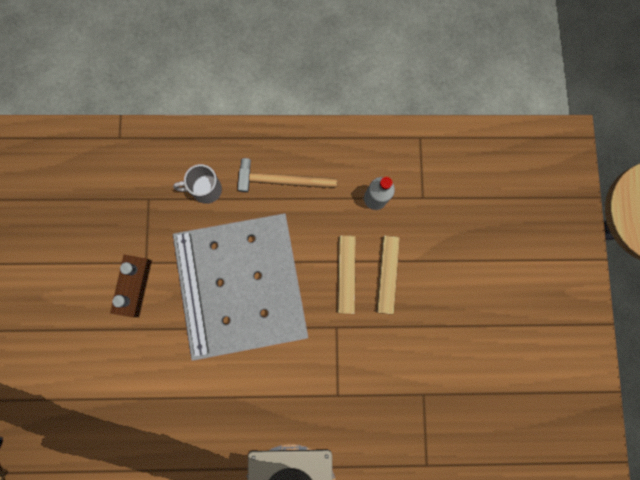

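View pics/side0.png

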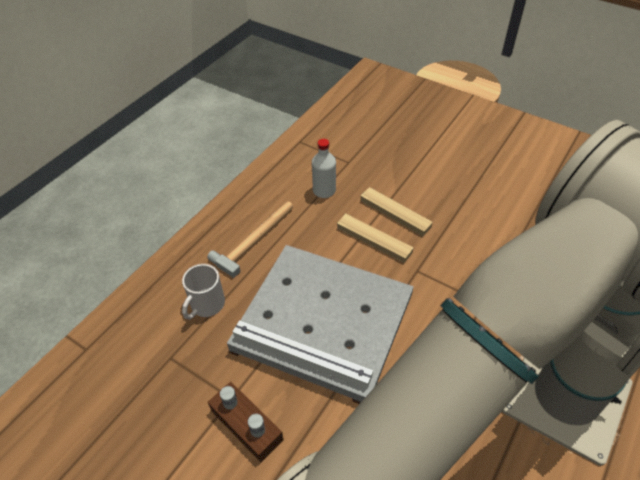

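The top view shows the holes (far row about (214,245) and (251,239)), the dogs at (127,268) and (119,301), and two staves around (347,275) and (388,275). The side view agrees. Next I'll measure these.

```bash
cat >> h.py <<'E'
def blobs(m,amin,amax):
    n,l,s,c=cv2.connectedComponentsWithStats(m.astype(np.uint8))
    return [(c[i],s[i,4],(l==i)) for i in range(1,n) if amin<=s[i,4]<=amax]
def staves(d,z=22,amin=600,amax=6000):
    im=cv2.resize(d['img'],None,fx=4,fy=4,interpolation=cv2.INTER_CUBIC)
    h=cv2.cvtColor(im,cv2.COLOR_RGB2HSV);m=(h[...,0]>15)&(h[...,0]<32)&(h[...,2]>165)&(h[...,1]>60)
    out=[]
    for c,a,l in blobs(m,amin*16,amax*16):
        ct=max(cv2.findContours(l.astype(np.uint8),0,1)[0],key=cv2.contourArea)
        p=np.array([onz(d,((q[0]-1.5)/4,(q[1]-1.5)/4),z)[:2] for q in ct[:,0]],np.float32)
        r=cv2.minAreaRect(p);b=cv2.boxPoints(r);e=b[1]-b[0];g=b[2]-b[1];L=e if np.hypot(*e)>np.hypot(*g) else g
        out.append((np.round(r[0],1),np.round(sorted(r[1]),1),round(float((np.degrees(np.arctan2(L[1],L[0])))%180),2)))
    return out
E
python3 - <<'E'
from h import *
d=snap('top');s=snap('side')
for n,k in(('top',d),('side',s)):
    print(n,staves(k,22,500))
def holes(k,box,th):
    x0,y0,x1,y1=box;im=k['img'][y0:y1,x0:x1].astype(float)
    im=cv2.resize(im,None,fx=4,fy=4,interpolation=cv2.INTER_CUBIC)
    g=im[...,2]; 
    return [(((c[0]-1.5)/4+x0,(c[1]-1.5)/4+y0),a/16) for c,a,_ in blobs(g<th,20*16,200*16)]
W=[]
for n,k,b in(('top',d,(200,225,280,335)),('side',s,(255,268,380,355))):
    print(n,np.median(k['img'][b[1]:b[3],b[0]:b[2]].reshape(-1,3),0))
    for uv,a in holes(k,b,70): print(np.round(uv,1),a,np.round(onz(k,uv,44),1))
# dog heads: tops bright
for n,k,b in(('top',d,(105,250,155,320)),('side',s,(205,375,285,460))):
    x0,y0,x1,y1=b;im=cv2.resize(k['img'][y0:y1,x0:x1],None,fx=8,fy=8,interpolation=cv2.INTER_CUBIC)
    cv2.imwrite(f'pics/dog_{n}.png',cv2.cvtColor(im,cv2.COLOR_RGB2BGR))
    h=cv2.cvtColor(im,cv2.COLOR_RGB2HSV)
    for th in (100,150):
      for c,a,l in blobs((h[...,1]<70)&(h[...,2]>th),20*64,900*64):
        uv=((c[0]-3.5)/8+x0,(c[1]-3.5)/8+y0);print(n,th,np.round(uv,1),a/64,np.round(onz(k,uv,90),1))
a=cv2.imread('pics/dog_top.png');b=cv2.imread('pics/dog_side.png')
H=max(a.shape[0],b.shape[0]);z=np.zeros((H,a.shape[1]+b.shape[1]+0,3),np.uint8)
z[:a.shape[0],:a.shape[1]]=a;z[:b.shape[0],a.shape[1]:]=b;z=z[:, :];print(z.shape);cv2.imwrite('pics/dogs.png',cv2.resize(z,None,fx=.75,fy=.75))
E
```

```text
top [(array([ 710. , -897.3]), array([ 74.8, 244.2]), 173.47), (array([ 537., -149.]), array([ 39.9, 201.3]), 178.16), (array([ 536. , -256.7]), array([ 39.7, 201.2]), 173.44)]
side [(array([ 630.6, -865.7]), array([106.7, 276. ]), 179.46), (array([ 536.3, -259.3]), array([ 44.6, 203.2]), 173.64), (array([788.4, -11.9]), array([ 25.6, 235.3]), 85.6), (array([ 537.7, -151. ]), array([ 44.2, 202.9]), 178.06)]
top [147. 148. 148.]
[204.8 225.4] 21.1875 [661.7 215.   44. ]
[251. 238.] 37.0625 [628.4  96.7  44. ]
[213.7 244.8] 39.0 [611.4 191.1  44. ]
[257.4 275.1] 39.6875 [533.8  79.8  44. ]
[219.6 282.1] 41.5 [517.  174.3  44. ]
[263.9 312.9] 42.6875 [439.6  63.1  44. ]
[225.7 320.2] 42.875 [422.4 157.6  44. ]
side [167. 168. 161.]
[259.2 282.4] 46.8125 [678.1 133.5  44. ]
[286.4 281.3] 29.1875 [627.4  97.5  44. ]
[325.  294.6] 31.8125 [533.   80.5  44. ]
[365.1 308.6] 36.75 [438.5  64.2  44. ]
[267.4 314.4] 36.5 [610.6 192.1  44. ]
[307.4 329. ] 39.5 [516.1 175.4  44. ]
[349.1 344.3] 43.875 [421.6 158.7  44. ]
top 100 [125.5 267.8] 115.59375 [550.4 394.3  90. ]
top 100 [117.9 300.7] 116.703125 [471.5 408.7  90. ]
top 150 [125.7 267.8] 70.703125 [550.2 393.9  90. ]
top 150 [118.1 300.7] 69.8125 [471.6 408.1  90. ]
side 100 [226.8 392.7] 174.28125 [549.7 394.6  90. ]
side 100 [255.1 420.7] 193.265625 [471.1 408.8  90. ]
side 150 [226.7 392.4] 140.21875 [550.3 394.3  90. ]
side 150 [255.  420.6] 155.109375 [471.3 408.7  90. ]
(680, 1040, 3)
```

View pics/dogs.png

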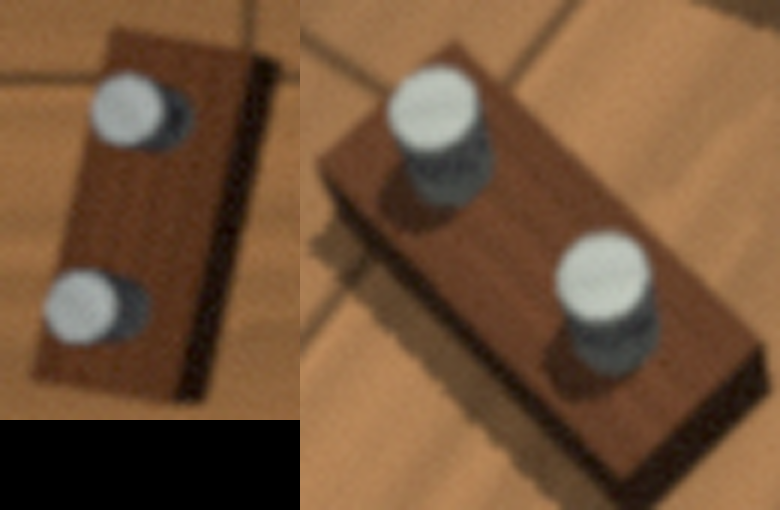

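The crop shows both dog heads clearly. The two views agree to about 1 mm, and the spacings come out at 80 and 96 mm, as they should. Next I'll plan the moves.

```bash
cat >> h.py <<'E'
def plan(x,y,z,c,p=True):
    """shift/turn units from present measured pose to TCP x,y,z, closing line at c deg"""
    s=read_state();R0=R.from_euler('xyz',s['tool_rot'])
    R1=R.from_euler('xyz',[np.pi,0,np.radians(c+90)])
    dw=np.array([x,y,z])-s['eef_pos'];sh=R0.inv().apply(dw)/300;tv=(R0.inv()*R1).as_rotvec()/(np.pi/2)
    print(np.round(sh,3),np.round(tv,3),'rows>=',int(max(np.linalg.norm(dw)/41.7,np.linalg.norm(tv)*90/7.16))+1)
BY=np.radians(10.14)
def board(bx,by,z=0):
    o=np.array([619.45,144.35])-112*np.array([np.cos(BY),np.sin(BY)])
    return o+bx*np.array([np.cos(BY),np.sin(BY)])+by*np.array([-np.sin(BY),np.cos(BY)])
E
python3 - <<'E'
from h import *
for i in range(6): 
    bx,by=[112,16,-80][i//2],[48,-48][i%2];print(bx,by,np.round(board(bx,by),1))
plan(400,480,200,40);plan(550.2,394.1,150,10.1)
E
```

```text
112 48 [611.  191.6]
112 -48 [627.9  97.1]
16 48 [516.5 174.7]
16 -48 [533.4  80.2]
-80 48 [422.  157.8]
-80 -48 [438.9  63.3]
[-0.755 -0.224  0.149] [-0.001  0.     0.349] rows>= 6
[-1.321 -0.336  0.316] [-0.001  0.     0.682] rows>= 11
```

>>> move_arm --rows "-0.2 -0.05 0.04 0 0 0.1 -0.4; -0.4 -0.11 0.08 0 0 0.18 -0.4; -0.6 -0.17 0.12 0 0 0.26 -0.4; -0.755 -0.224 0.149 -0.001 0 0.349 -0.4; -0.755 -0.224 0.149 -0.001 0 0.349 -0.4; -0.755 -0.224 0.149 -0.001 0 0.349 -0.4; -0.755 -0.224 0.149 -0.001 0 0.349 -0.4; -0.755 -0.224 0.149 -0.001 0 0.349 -0.4; -0.755 -0.224 0.149 -0.001 0 0.349 -0.4"

```text
clock: 0.95
eef_pos: [399.5, 481.0, 200.4]
tool_rot: [3.141, -0.002, 2.27]
force: [-0.4, 0.1, -0.4]
width: 59.8
gripper_force: 0.0
```

```bash
python3 -c "
from h import *
plan(550.2,394.1,140,10.1)"
```

```text
[-0.545  0.198  0.201] [ 0.    -0.001  0.333] rows>= 5
```

>>> move_arm --rows "-0.545 0.198 0.201 0 0 0.333 -0.4; -0.545 0.198 0.201 0 0 0.333 -0.4; -0.545 0.198 0.201 0 0 0.333 -0.4; -0.545 0.198 0.201 0 0 0.333 -0.4; -0.545 0.198 0.201 0 0 0.333 -0.4; -0.545 0.198 0.201 0 0 0.333 -0.4; -0.545 0.198 0.201 0 0 0.333 -0.4; -0.545 0.198 0.201 0 0 0.333 -0.4; -0.545 0.198 0.201 0 0 0.333 -0.4"

```text
clock: 1.7
eef_pos: [548.7, 396.5, 140.9]
tool_rot: [3.141, -0.004, 1.751]
force: [0.2, -0.1, -0.4]
width: 60.0
gripper_force: 0.0
```

```bash
python3 -c "
from h import *
plan(550.2,394.1,66,10.1)"
```

```text
[-0.01   0.003  0.25 ] [ 0.    -0.002  0.003] rows>= 2
```

Descend, settle, close.

>>> move_arm --rows "-0.01 0.003 0.1 0 0 0.003 -0.4; -0.01 0.003 0.18 0 0 0.003 -0.4; -0.01 0.003 0.25 0 0 0.003 -0.4; -0.01 0.003 0.25 0 0 0.003 -0.4; -0.01 0.003 0.25 0 0 0.003 -0.4; -0.01 0.003 0.25 0 0 0.003 1; -0.01 0.003 0.25 0 0 0.003 1; -0.01 0.003 0.25 0 0 0.003 1; -0.01 0.003 0.25 0 0 0.003 1; -0.01 0.003 0.25 0 0 0.003 1; -0.01 0.003 0.25 0 0 0.003 1; -0.01 0.003 0.25 0 0 0.003 1"

```text
clock: 2.7
eef_pos: [551.8, 391.7, 67.5]
tool_rot: [3.141, -0.003, 1.742]
force: [-3.2, -1.4, 6.2]
width: 27.1
gripper_force: 58.6
```

```bash
python3 -c "
from h import *
s=read_state();print(s['eef_pos'],s['tool_rot'],s['force'],s['torque'],s['width'],s['gripper_force'])"
```

```text
[551.78286007 391.71081293  67.45014228] [ 3.14067885e+00 -2.76403772e-03  1.74236954e+00] [-3.22196677 -1.43069032  6.15526191] [-0.19750414  0.78796429  0.01997011] 27.089936926517158 58.60830366611481
```

>>> move_arm --rows "0 0 -0.05 0 0 0 1; 0 0 -0.1 0 0 0 1; 0 0 -0.2 0 0 0 1; 0 0 -0.3 0 0 0 1; 0 0 -0.3 0 0 0 1; 0 0 -0.3 0 0 0 1; 0 0 -0.3 0 0 0 1"

```text
clock: 3.28
eef_pos: [551.6, 390.7, 155.3]
tool_rot: [3.141, -0.001, 1.742]
force: [0.8, -0.5, -2.8]
width: 27.0
gripper_force: 59.3
```

```bash
python3 -c "
from h import *
s=read_state();print(s['eef_pos'],s['force'],s['torque'],s['width'])
h=board(112,-48)-2.6*np.array([-.175,.984]);print(h)
plan(h[0],h[1],130,10.14)"
```

```text
[551.6035903  390.66112103 155.27745911] [ 0.75438592 -0.47740026 -2.7637959 ] [-0.03729555 -0.04517278 -0.0202324 ] 26.994838074582322
[628.35559182  94.54133547]
[-1.016  0.084  0.083] [ 0.    -0.001 -0.004] rows>= 8
```

>>> move_arm --rows "-0.13 0.01 0 0 0 0 1; -0.26 0.02 0 0 0 0 1; -0.39 0.03 0 0 0 0 1; -0.52 0.04 0 0 0 0 1; -0.65 0.05 0 0 0 0 1; -0.78 0.065 0.03 0 0 0 1; -0.9 0.075 0.05 0 0 0 1; -0.98 0.084 0.08 0 0 0 1; -0.98 0.084 0.08 0 0 0 1; -0.98 0.084 0.08 0 0 0 1; -0.98 0.084 0.08 0 0 0 1; -0.98 0.084 0.08 0 0 0 1"

```text
clock: 4.28
eef_pos: [626.3, 107.6, 130.3]
tool_rot: [-3.141, -0.003, 1.744]
force: [1.0, 0.7, -2.5]
width: 26.7
gripper_force: 59.4
```

```bash
cat >> h.py <<'E'
def crops(f,p,w=60,sc=6):
    o=[]
    for n in('top','side'):
        d=get_image(n);u=np.round(proj(d,p)).astype(int);x0,y0=u-w//2
        im=d['img'][max(y0,0):y0+w,max(x0,0):x0+w];print(n,'origin',x0,y0)
        o.append(cv2.resize(im,(w*sc,w*sc),interpolation=cv2.INTER_CUBIC))
    cv2.imwrite('pics/'+f,cv2.cvtColor(np.hstack(o),cv2.COLOR_RGB2BGR))
E
python3 -c "
from h import *
s=read_state();print(s['eef_pos'],s['force'],s['width'])
h=board(112,-48)-2.6*np.array([-.175,.984])
plan(h[0],h[1],78,10.14)
crops('c1.png',[628,97,80])"
```

```text
[626.28713317 107.59154806 130.33763541] [ 0.98882712  0.71300956 -2.5240575 ] 26.68759619671343
[-0.045 -0.001  0.174] [-0.    -0.002 -0.002] rows>= 2
top origin 220 206
side origin 255 242
```

View pics/c1.png

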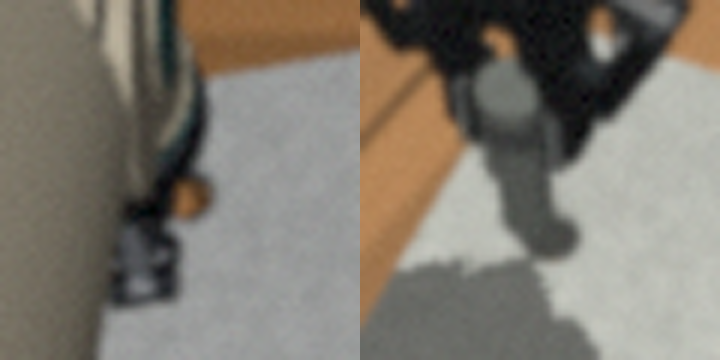

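The side crop shows the held dog, with its head's top face at about (279.2, 256.7) and the hole just ahead of its foot at about (288, 281).

```bash
python3 -c "
from h import *
s=read_state();d=get_image('side');print(s['eef_pos'])
z=s['eef_pos'][2]+22.5;print(onz(d,(279.2,256.7),z), onz(d,(279.2,256.7),z)[:2]-s['eef_pos'][:2])
h=board(112,-48)-2.6*np.array([-.175,.984])
plan(h[0],h[1],78,10.14)"
```

```text
[626.67487524 107.39115009 130.86697451]
[625.84053127 113.63071314 153.36697451] [-0.83434397  6.23956305]
[-0.043 -0.002  0.177] [ 0.001 -0.001 -0.002] rows>= 2
```

```bash
python3 -c "
from h import *
s=read_state();d=get_image('side');t=s['eef_pos'];print(t)
for uv,z in (((279.2,256.7),t[2]+22.5),((286.5,280.5),t[2]+22.5-85)): print(uv,onz(d,uv,z)[:2]-t[:2])
print('proj of expected head/foot', proj(d,[t[0]-.46,t[1]+2.6,t[2]+22.5]),proj(d,[t[0]-.46,t[1]+2.6,t[2]-62.5]))
x0,y0=268,244
im=cv2.resize(d['img'][y0:y0+50,x0:x0+34],None,fx=16,fy=16,interpolation=cv2.INTER_CUBIC)
im=np.clip(im.astype(float)*1.6,0,255).astype(np.uint8)
im=im[:560]
for x in range(0,34,5): im[:, x*16+8]=(255,0,0)
for y in range(0,35,5): im[y*16+8]=(255,0,0)
cv2.imwrite('pics/c2.png',im[...,::-1]);print(im.shape)"
```

```text
[626.80578136 107.12771433 131.00982304]
(279.2, 256.7) [-1.04067194  6.58812848]
(286.5, 280.5) [-9.93167634  1.93681949]
proj of expected head/foot [280.08416931 255.3415825 ] [282.89485976 278.85364335]
(560, 544, 3)
```

View pics/c2.png

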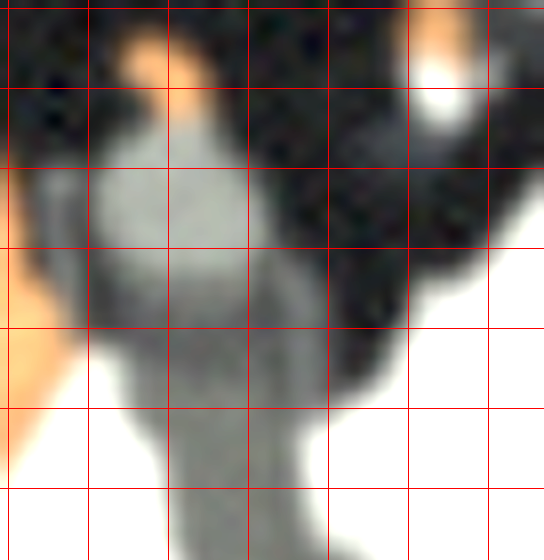

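The enlarged crop shows the head's top face around (279, 256), and the shaft centre around (282.2, 274), on the expected axis within 1 px. Next I'll move over the hole and down to just above the board.

>>> move_arm --rows "-0.043 -0.002 0.02 0 0 0 1; -0.043 -0.002 0.04 0 0 0 1; -0.043 -0.002 0.06 0 0 0 1; -0.043 -0.002 0.06 0 0 0 1; -0.043 -0.002 0.06 0 0 0 1; -0.043 -0.002 0.06 0 0 0 1; -0.043 -0.002 0.06 0 0 0 1; -0.043 -0.002 0.06 0 0 0 1; -0.043 -0.002 0.06 0 0 0 1; -0.043 -0.002 0.06 0 0 0 1"

```text
clock: 5.32
eef_pos: [628.9, 92.7, 113.2]
tool_rot: [3.14, -0.001, 1.742]
force: [0.3, 0.4, -1.0]
width: 27.0
gripper_force: 59.4
```

```bash
python3 -c "
from h import *
s=read_state();print(s['eef_pos'],s['force'],s['torque'],s['width'])
h=board(112,-48)-2.6*np.array([-.175,.984])
plan(h[0],h[1],66.5,10.14)
crops('c3.png',[628,97,60],50,8)"
```

```text
[628.8652497   92.73729459 113.20386029] [ 0.30050878  0.36566033 -0.95213973] [ 0.02624367 -0.01718642 -0.02983723] 26.96294857443043
[ 0.006 -0.001  0.156] [ 0.001 -0.001 -0.004] rows>= 2
top origin 225 212
side origin 261 252
```

View pics/c3.png

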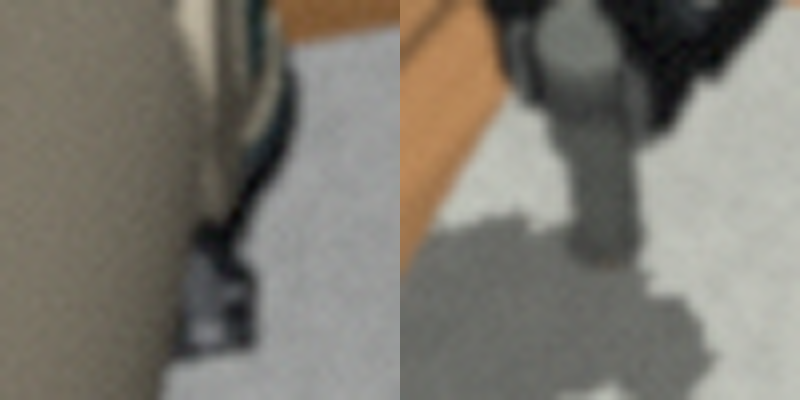

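The side crop shows the foot at about (286.4, 282), right over the hole mouth. Next I'll probe down gently.

>>> move_arm --rows "0 0 0.01 0 0 0 1; 0 0 0.02 0 0 0 1; 0 0 0.028 0 0 0 1; 0 0 0.034 0 0 0 1; 0 0 0.04 0 0 0 1; 0 0 0.04 0 0 0 1; 0 0 0.04 0 0 0 1; 0 0 0.04 0 0 0 1"

```text
clock: 6.08
eef_pos: [628.7, 93.0, 100.9]
tool_rot: [3.141, -0.002, 1.742]
force: [0.1, 1.9, -3.0]
width: 26.8
gripper_force: 59.4
```

```bash
python3 -c "
from h import *
s=read_state();print(s['eef_pos'],s['force'],s['torque'],s['width'])"
```

```text
[628.68478989  93.04522075 100.87223589] [ 0.08677762  1.86662789 -3.01228901] [ 0.40037673 -0.14116976  0.0424491 ] 26.844461062920583
```

The foot has entered the hole. Shift about 1 mm in the direction the side force pushes and keep going down.

>>> move_arm --rows "0.003 0 0.01 0 0 0 1; 0.003 0 0.02 0 0 0 1; 0.003 0 0.03 0 0 0 1; 0.003 0 0.04 0 0 0 1; 0.003 0 0.04 0 0 0 1; 0.003 0 0.04 0 0 0 1"

```text
clock: 6.58
eef_pos: [628.5, 93.4, 88.6]
tool_rot: [3.141, -0.001, 1.742]
force: [0.1, 0.5, -2.9]
width: 26.6
gripper_force: 59.4
```

```bash
python3 -c "
from h import *
s=read_state();print(s['eef_pos'],s['force'],s['torque'],s['width'])"
```

```text
[628.45772172  93.42139425  88.60529566] [ 0.05962039  0.50890076 -2.87342151] [ 0.20430738 -0.05502702  0.0168452 ] 26.632846492160873
```

>>> move_arm --rows "0.001 0 0.02 0 0 0 1; 0.001 0 0.04 0 0 0 1; 0.001 0 0.055 0 0 0 1; 0.001 0 0.065 0 0 0 1; 0.001 0 0.072 0 0 0 1; 0.001 0 0.076 0 0 0 1; 0.001 0 0.078 0 0 0 1; 0.001 0 0.078 0 0 0 1; 0.001 0 0.078 0 0 0 1"

```text
clock: 7.33
eef_pos: [628.4, 93.6, 66.4]
tool_rot: [3.141, -0.001, 1.742]
force: [-3.0, 0.0, 5.0]
width: 26.9
gripper_force: 60.3
```

```bash
python3 -c "
from h import *
s=read_state();print(s['eef_pos'],s['force'],s['torque'],s['width'])"
```

```text
[628.35204217  93.63694831  66.44386432] [-3.00038367  0.04867709  5.01721085] [0.00845401 0.59296081 0.00637455] 26.881484842234318
```

Home: it stopped at the expected height with Fz up to +5 N. Release and lift.

>>> move_arm --rows "0 0 0 0 0 0 -0.3; 0 0 0 0 0 0 -0.3; 0 0 0 0 0 0 -0.3; 0 0 0 0 0 0 -0.3; 0 0 0 0 0 0 -0.3; 0 0 -0.1 0 0 0 -0.3; 0 0 -0.2 0 0 0 -0.3; 0 0 -0.3 0 0 0 -0.4; 0 0 -0.3 0 0 0 -0.4; 0 0 -0.3 0 0 0 -0.4; 0 0 -0.3 0 0 0 -0.4"

```text
clock: 8.25
eef_pos: [628.0, 93.8, 155.2]
tool_rot: [3.141, -0.001, 1.742]
force: [0.3, -0.1, -0.1]
width: 59.8
gripper_force: 0.0
```

```bash
python3 -c "
from h import *
s=read_state();print(s['eef_pos'],s['width'])
plan(471.5,407.8,150,10.14)"
```

```text
[627.98010685  93.82671037 155.16846417] 59.8222736531711
[ 1.12  -0.336  0.019] [ 0.    -0.001 -0.004] rows>= 9
```

>>> move_arm --rows "0.13 -0.04 0 0 0 0 -0.4; 0.26 -0.08 0 0 0 0 -0.4; 0.39 -0.12 0 0 0 0 -0.4; 0.52 -0.16 0 0 0 0 -0.4; 0.65 -0.2 0 0 0 0 -0.4; 0.78 -0.24 0 0 0 0 -0.4; 0.9 -0.28 0 0 0 0 -0.4; 0.98 -0.3 0 0 0 0 -0.4; 0.98 -0.3 0 0 0 0 -0.4; 0.98 -0.3 0 0 0 0 -0.4; 0.98 -0.3 0 0 0 0 -0.4; 0.98 -0.3 0 0 0 0 -0.4"

```text
clock: 9.25
eef_pos: [490.5, 365.8, 155.1]
tool_rot: [3.141, 0.001, 1.739]
force: [-0.5, -0.2, 0.2]
width: 59.8
gripper_force: 0.0
```

```bash
python3 -c "
from h import *
plan(471.5,408.6,140,10.14)"
```

```text
[ 0.151 -0.039  0.05 ] [ 0.     0.001 -0.006] rows>= 2
```

>>> move_arm --rows "0.08 -0.02 0.02 0 0 0 -0.4; 0.15 -0.038 0.05 0 0 0 -0.4; 0.15 -0.038 0.05 0 0 0 -0.4; 0.15 -0.038 0.05 0 0 0 -0.4; 0.15 -0.038 0.05 0 0 0 -0.4; 0.15 -0.038 0.05 0 0 0 -0.4; 0.15 -0.038 0.05 0 0 0 -0.4; 0.15 -0.038 0.05 0 0 0 -0.4"

```text
clock: 9.92
eef_pos: [471.8, 409.5, 141.2]
tool_rot: [3.14, -0.001, 1.74]
force: [-0.1, -0.2, -0.2]
width: 59.4
gripper_force: 0.0
```

```bash
python3 -c "
from h import *
print(read_state()['eef_pos']);plan(471.5,408.8,66.5,10.14)"
```

```text
[471.75585671 409.52036673 141.22602714]
[-0.002 -0.002  0.249] [ 0.001 -0.001 -0.005] rows>= 2
```

>>> move_arm --rows "-0.002 -0.002 0.1 0 0 0 -0.4; -0.002 -0.002 0.18 0 0 0 -0.4; -0.002 -0.002 0.249 0 0 0 -0.4; -0.002 -0.002 0.249 0 0 0 -0.4; -0.002 -0.002 0.249 0 0 0 -0.4; -0.002 -0.002 0.249 0 0 0 1; -0.002 -0.002 0.249 0 0 0 1; -0.002 -0.002 0.249 0 0 0 1; -0.002 -0.002 0.249 0 0 0 1; -0.002 -0.002 0.249 0 0 0 1; -0.002 -0.002 0.249 0 0 0 1; -0.002 -0.002 0.249 0 0 0 1"

```text
clock: 10.92
eef_pos: [471.3, 410.6, 68.0]
tool_rot: [3.138, -0.003, 1.742]
force: [-1.3, -1.3, 7.1]
width: 26.8
gripper_force: 58.7
```

>>> move_arm --rows "0 0 -0.05 0 0 0 1; 0 0 -0.1 0 0 0 1; 0 0 -0.2 0 0 0 1; 0 0 -0.3 0 0 0 1; 0 0 -0.3 0 0 0 1; 0 0 -0.3 0 0 0 1; 0 0 -0.3 0 0 0 1; 0 0 -0.3 0 0 0 1"

```text
clock: 11.58
eef_pos: [469.3, 409.2, 154.8]
tool_rot: [-3.14, 0.0, 1.742]
force: [-0.4, -0.7, -2.0]
width: 26.5
gripper_force: 60.7
```

```bash
python3 -c "
from h import *
s=read_state();print(s['eef_pos'],s['force'],s['width']);h=board(112,48);print(h);plan(h[0],h[1],130,10.14)"
```

```text
[469.28299814 409.22688776 154.84149711] [-0.40341343 -0.68253938 -1.99188693] 26.515373820184326
[610.99940818 191.60026453]
[-0.795  0.342  0.082] [-0.001  0.    -0.004] rows>= 7
```

>>> move_arm --rows "-0.12 0.05 0 0 0 0 1; -0.24 0.1 0 0 0 0 1; -0.36 0.15 0 0 0 0 1; -0.48 0.2 0 0 0 0 1; -0.6 0.25 0.02 0 0 0 1; -0.7 0.3 0.05 0 0 0 1; -0.79 0.338 0.08 0 0 0 1; -0.79 0.338 0.08 0 0 0 1; -0.79 0.338 0.08 0 0 0 1; -0.79 0.338 0.08 0 0 0 1; -0.79 0.338 0.08 0 0 0 1; -0.79 0.338 0.08 0 0 0 1"

```text
clock: 12.58
eef_pos: [609.8, 195.5, 131.8]
tool_rot: [3.141, -0.002, 1.744]
force: [0.7, -0.6, -1.9]
width: 26.3
gripper_force: 60.6
```

```bash
python3 -c "
from h import *
s=read_state();print(s['eef_pos'],s['force'],s['width']);plan(609.9,192.8,114,10.14)"
```

```text
[609.7506522  195.51618924 131.78251838] [ 0.7382534  -0.64789666 -1.89517592] 26.31387342537087
[-0.009 -0.001  0.059] [ 0.    -0.001 -0.002] rows>= 1
```

>>> move_arm --rows "-0.008 -0.001 0.03 0 0 0 1; -0.008 -0.001 0.059 0 0 0 1; -0.008 -0.001 0.059 0 0 0 1; -0.008 -0.001 0.059 0 0 0 1; -0.008 -0.001 0.059 0 0 0 1; -0.008 -0.001 0.059 0 0 0 1; -0.008 -0.001 0.059 0 0 0 1; -0.008 -0.001 0.059 0 0 0 1"

```text
clock: 13.25
eef_pos: [611.0, 191.2, 114.6]
tool_rot: [3.14, -0.001, 1.742]
force: [0.5, -0.2, -2.2]
width: 26.7
gripper_force: 60.6
```

```bash
python3 -c "
from h import *
s=read_state();print(s['eef_pos'],s['force'],s['width']);plan(609.9,192.8,101,10.14)"
```

```text
[610.98781636 191.22343127 114.59330171] [ 0.49504283 -0.18482484 -2.17479445] 26.68286517536818
[ 0.006 -0.003  0.045] [ 0.001 -0.001 -0.004] rows>= 1
```

>>> move_arm --rows "0.005 -0.003 0 0 0 0 1; 0.005 -0.003 0.01 0 0 0 1; 0.005 -0.003 0.02 0 0 0 1; 0.005 -0.003 0.028 0 0 0 1; 0.005 -0.003 0.034 0 0 0 1; 0.005 -0.003 0.04 0 0 0 1; 0.005 -0.003 0.044 0 0 0 1; 0.005 -0.003 0.044 0 0 0 1; 0.005 -0.003 0.044 0 0 0 1"

```text
clock: 14.0
eef_pos: [610.1, 192.7, 101.1]
tool_rot: [3.14, -0.001, 1.742]
force: [1.9, 1.0, -3.3]
width: 26.8
gripper_force: 60.6
```

```bash
python3 -c "
from h import *
s=read_state();print(s['eef_pos'],s['force'],s['torque'],s['width'])"
```

```text
[610.06215131 192.68101991 101.08626446] [ 1.85570606  1.04410298 -3.27608068] [ 0.24670679 -0.31780349 -0.01599358] 26.82288243668792
```

>>> move_arm --rows "0.002 0.003 0.01 0 0 0 1; 0.002 0.003 0.02 0 0 0 1; 0.002 0.003 0.03 0 0 0 1; 0.002 0.003 0.04 0 0 0 1; 0.002 0.003 0.04 0 0 0 1; 0.002 0.003 0.04 0 0 0 1"

```text
clock: 14.5
eef_pos: [610.3, 193.1, 88.8]
tool_rot: [3.141, -0.001, 1.742]
force: [-0.1, 0.8, -2.3]
width: 26.6
gripper_force: 60.6
```

```bash
python3 -c "
from h import *
s=read_state();print(s['eef_pos'],s['force'],s['torque'],s['width'])"
```

```text
[610.28761247 193.12084318  88.7661591 ] [-0.11214699  0.76209662 -2.34203526] [-0.01565148 -0.07523469 -0.03377633] 26.601515832822823
```

>>> move_arm --rows "0.002 0 0.02 0 0 0 1; 0.002 0 0.04 0 0 0 1; 0.002 0 0.055 0 0 0 1; 0.002 0 0.065 0 0 0 1; 0.002 0 0.072 0 0 0 1; 0.002 0 0.076 0 0 0 1; 0.002 0 0.078 0 0 0 1; 0.002 0 0.078 0 0 0 1; 0.002 0 0.078 0 0 0 1"

```text
clock: 15.25
eef_pos: [610.2, 193.7, 67.0]
tool_rot: [3.141, -0.001, 1.742]
force: [-2.6, -1.9, 7.8]
width: 26.8
gripper_force: 62.0
```

```bash
python3 -c "
from h import *
s=read_state();print(s['eef_pos'],s['force'],s['torque'],s['width'])"
```

```text
[610.24243356 193.71367235  67.04042548] [-2.64193622 -1.92915864  7.80431857] [-0.190154    0.55717015  0.01008432] 26.79117468796559
```

Home as well. Release, lift, and look at the scene again.

>>> move_arm --rows "0 0 0 0 0 0 -0.3; 0 0 0 0 0 0 -0.3; 0 0 0 0 0 0 -0.3; 0 0 0 0 0 0 -0.3; 0 0 0 0 0 0 -0.3; 0 0 -0.1 0 0 0 -0.3; 0 0 -0.2 0 0 0 -0.3; 0 0 -0.3 0 0 0 -0.4; 0 0 -0.4 0 0 0 -0.4; 0 0 -0.4 0 0 0 -0.4; 0 0 -0.4 0 0 0 -0.4"

```text
clock: 16.17
eef_pos: [611.5, 194.1, 187.7]
tool_rot: [3.136, -0.002, 1.742]
force: [-0.3, 0.5, -0.4]
width: 60.2
gripper_force: 0.0
```

```bash
python3 -c "
from h import *
d=get_image('top');s=staves(d);print([q for q in s if q[0][1]>-500]); s=staves(get_image('side'));print([q for q in s if q[0][1]>-500])
plan(560,-60,170,-50)"
```

```text
[(array([ 537. , -149.1]), array([ 40.3, 201.2]), 177.99), (array([ 536.1, -256.9]), array([ 40. , 200.7]), 173.42)]
[(array([ 536.2, -258.6]), array([ 45.3, 206.5]), 173.74), (array([ 537.4, -150.3]), array([ 45.5, 205.3]), 178.33)]
[-0.805 -0.307  0.049] [-0.001 -0.     0.664] rows>= 9
```

>>> move_arm --rows "-0.1 -0.04 0.01 0 0 0.07 -0.6; -0.2 -0.08 0.015 0 0 0.15 -0.6; -0.3 -0.12 0.02 0 0 0.22 -1; -0.4 -0.16 0.025 0 0 0.3 -1; -0.5 -0.2 0.03 0 0 0.38 -1; -0.6 -0.24 0.035 0 0 0.45 -1; -0.7 -0.28 0.04 0 0 0.53 -1; -0.805 -0.307 0.049 0 0 0.6 -1; -0.805 -0.307 0.049 0 0 0.664 -1; -0.805 -0.307 0.049 0 0 0.664 -1; -0.805 -0.307 0.049 0 0 0.664 -1; -0.805 -0.307 0.049 0 0 0.664 -1"

```text
clock: 17.27
eef_pos: [560.3, -58.1, 169.6]
tool_rot: [-3.139, -0.001, 0.704]
force: [1.1, -0.2, 0.6]
width: 85.3
gripper_force: 0.0
```

```bash
python3 -c "
from h import *
print(read_state()['eef_pos'],read_state()['qpos']);plan(537.2,-149.5,80,-91.9)"
```

```text
[560.33565442 -58.08982869 169.60716303] [-0.28315759  0.66188926  0.53539363  1.84813975 -0.47444615  0.76270831
 -0.35673659]
[-0.256  0.183  0.298] [-0.002  0.     0.469] rows>= 6
```

>>> move_arm --rows "-0.1 0.06 0.05 0 0 0.08 -1; -0.2 0.12 0.1 0 0 0.16 -1; -0.256 0.183 0.15 0 0 0.24 -1; -0.256 0.183 0.2 0 0 0.32 -1; -0.256 0.183 0.24 0 0 0.4 -1; -0.256 0.183 0.298 0 0 0.469 -1; -0.256 0.183 0.298 0 0 0.469 -1; -0.256 0.183 0.298 0 0 0.469 -1; -0.256 0.183 0.298 0 0 0.469 -1; -0.256 0.183 0.298 0 0 0.469 -1; -0.256 0.183 0.298 0 0 0.469 -1"

```text
clock: 18.18
eef_pos: [537.9, -151.1, 82.1]
tool_rot: [-3.14, -0.003, -0.036]
force: [-0.2, 0.2, -0.1]
width: 85.5
gripper_force: 0.0
```

```bash
python3 -c "
from h import *
print(read_state()['eef_pos']);plan(537.2,-149.5,15,-91.9)"
```

```text
[ 537.9463755  -151.1115937    82.10693502]
[-0.003 -0.005  0.224] [-0.001 -0.002 -0.002] rows>= 2
```

>>> move_arm --rows "-0.003 -0.004 0.08 0 0 0 -1; -0.003 -0.004 0.16 0 0 0 -1; -0.003 -0.004 0.22 0 0 0 -1; -0.003 -0.004 0.22 0 0 0 -1; -0.003 -0.004 0.22 0 0 0 -1; -0.003 -0.004 0.22 0 0 0 1; -0.003 -0.004 0.22 0 0 0 1; -0.003 -0.004 0.22 0 0 0 1; -0.003 -0.004 0.22 0 0 0 1; -0.003 -0.004 0.22 0 0 0 1; -0.003 -0.004 0.22 0 0 0 1; -0.003 -0.004 0.22 0 0 0 1"

```text
clock: 19.18
eef_pos: [537.1, -149.9, 16.4]
tool_rot: [-3.14, -0.003, -0.038]
force: [-0.5, 0.6, 6.5]
width: 38.4
gripper_force: 61.6
```

>>> move_arm --rows "0 0 -0.05 0 0 0 1; 0 0 -0.1 0 0 0 1; 0 0 -0.2 0 0 0 1; 0 0 -0.3 0 0 0 1; 0 0 -0.4 0 0 0 1; 0 0 -0.4 0 0 0 1; 0 0 -0.4 0 0 0 1; 0 0 -0.4 0 0 0 1"

```text
clock: 19.85
eef_pos: [536.0, -149.3, 134.8]
tool_rot: [-3.139, -0.0, -0.037]
force: [-1.3, -0.1, -1.0]
width: 38.7
gripper_force: 60.8
```

```bash
python3 -c "
from h import *
print(read_state()['eef_pos'],read_state()['force']);p=board(72,-8);print(p);plan(p[0],p[1],135,10.14)"
```

```text
[ 535.96569011 -149.29925752  134.75450742] [-1.32301185 -0.13891078 -1.01212332]
[581.48321153 129.43279606]
[ 0.117 -0.934  0.001] [-1.000e-03 -1.000e-03 -1.136e+00] rows>= 15
```

>>> move_arm --rows "0.01 -0.08 0 0 0 -0.075 1; 0.02 -0.16 0 0 0 -0.15 1; 0.03 -0.25 0 0 0 -0.23 1; 0.04 -0.33 0 0 0 -0.31 1; 0.05 -0.42 0 0 0 -0.39 1; 0.06 -0.5 0 0 0 -0.47 1; 0.07 -0.58 0 0 0 -0.55 1; 0.08 -0.66 0 0 0 -0.63 1; 0.09 -0.75 0 0 0 -0.7 1; 0.1 -0.8 0 0 0 -0.78 1; 0.1 -0.8 0 0 0 -0.78 1; 0.1 -0.8 0 0 0 -0.78 1"

```text
clock: 20.85
eef_pos: [574.3, 89.5, 133.9]
tool_rot: [-3.139, -0.001, 1.188]
force: [0.1, -0.5, -0.8]
width: 38.3
gripper_force: 60.8
```

```bash
python3 -c "
from h import *
print(read_state()['eef_pos']);p=board(72,-8);plan(p[0],p[1],110,10.14)"
```

```text
[574.32796236  89.47115322 133.9353657 ]
[ 0.132 -0.027  0.08 ] [-0.001 -0.001 -0.357] rows>= 5
```

>>> move_arm --rows "0.05 -0.01 0 0 0 -0.08 1; 0.1 -0.02 0 0 0 -0.16 1; 0.132 -0.027 0.02 0 0 -0.24 1; 0.132 -0.027 0.04 0 0 -0.32 1; 0.132 -0.027 0.08 0 0 -0.357 1; 0.132 -0.027 0.08 0 0 -0.357 1; 0.132 -0.027 0.08 0 0 -0.357 1; 0.132 -0.027 0.08 0 0 -0.357 1; 0.132 -0.027 0.08 0 0 -0.357 1; 0.132 -0.027 0.08 0 0 -0.357 1; 0.132 -0.027 0.08 0 0 -0.357 1"

```text
clock: 21.77
eef_pos: [582.9, 128.4, 111.9]
tool_rot: [3.14, -0.001, 1.747]
force: [-0.0, 0.8, -1.7]
width: 38.5
gripper_force: 60.8
```

```bash
python3 -c "
from h import *
print(read_state()['eef_pos']);p=board(72,-8);print(p);plan(p[0],p[1],61,10.14)"
```

```text
[582.94566467 128.38443594 111.90064837]
[581.48321153 129.43279606]
[ 0.004 -0.004  0.17 ] [ 0.001 -0.001 -0.   ] rows>= 2
```

>>> move_arm --rows "0.003 -0.004 0.05 0 0 0 1; 0.003 -0.004 0.1 0 0 0 1; 0.003 -0.004 0.14 0 0 0 1; 0.003 -0.004 0.16 0 0 0 1; 0.003 -0.004 0.168 0 0 0 1; 0.003 -0.004 0.173 0 0 0 1; 0.003 -0.004 0.173 0 0 0 1; 0.003 -0.004 0.173 0 0 0 1; 0.003 -0.004 0.173 0 0 0 1"

```text
clock: 22.52
eef_pos: [580.9, 129.0, 60.4]
tool_rot: [-3.142, -0.001, 1.748]
force: [-3.6, -1.1, 6.5]
width: 38.8
gripper_force: 61.6
```

The stave is on the board. Slide it, still gripped, to the fence and then the dogs, in steps.

>>> move_arm --rows "0.008 0 0 0 0 0 1; 0.016 0 0 0 0 0 1; 0.022 0 0 0 0 0 1; 0.026 0 0 0 0 0 1; 0.026 0 0 0 0 0 1; 0.026 0 0 0 0 0 1"

```text
clock: 23.02
eef_pos: [581.6, 136.0, 60.4]
tool_rot: [3.138, 0.0, 1.747]
force: [0.6, -3.4, 6.3]
width: 38.7
gripper_force: 61.6
```

>>> move_arm --rows "0.003 0.005 0 0 0 0 1; 0.003 0.01 0 0 0 0 1; 0.003 0.015 0 0 0 0 1; 0.003 0.02 0 0 0 0 1; 0.003 0.02 0 0 0 0 1; 0.003 0.02 0 0 0 0 1"

```text
clock: 23.52
eef_pos: [582.3, 136.5, 60.4]
tool_rot: [-3.135, 0.0, 1.747]
force: [-11.2, -5.4, 17.3]
width: 38.6
gripper_force: 62.9
```

```bash
python3 -c "
from h import *
print(read_state()['eef_pos'],read_state()['force'])
crops('c4.png',[590,135,66],130,3)"
```

```text
[582.26055858 136.5037137   60.38986536] [-11.21738917  -5.37445644  17.26272231]
top origin 170 187
side origin 225 230
```

View pics/c4.png

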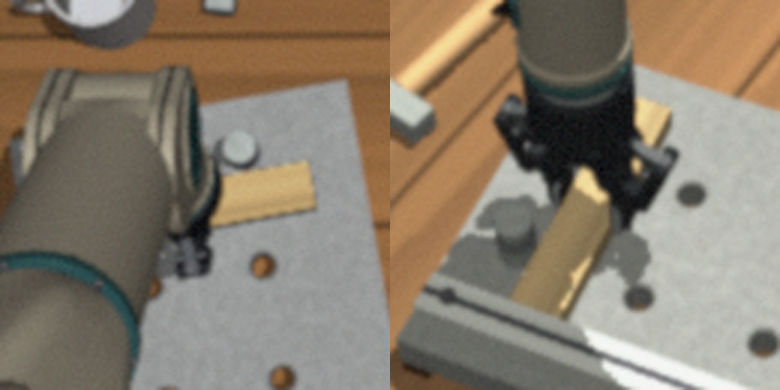

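The stave lies along the row, close to the right dog, with its left end at the fence. Release and lift to look.

>>> move_arm --rows "0 -0.008 0 0 0 0 1; 0 -0.008 0 0 0 0 -0.3; 0 -0.008 0 0 0 0 -0.3; 0 -0.008 0 0 0 0 -0.4; 0 -0.008 0 0 0 0 -0.4; 0 -0.008 -0.1 0 0 0 -0.4; 0 -0.008 -0.2 0 0 0 -0.4; 0 -0.008 -0.3 0 0 0 -0.4; 0 -0.008 -0.3 0 0 0 -0.4; 0 -0.008 -0.3 0 0 0 -0.4"

```text
clock: 24.45
eef_pos: [584.8, 139.0, 151.3]
tool_rot: [3.136, -0.002, 1.749]
force: [-0.9, 1.3, 0.2]
width: 59.8
gripper_force: 0.0
```

```bash
python3 -c "
from h import *
print(read_state()['eef_pos'],read_state()['width']);plan(500,-60,170,-50)"
```

```text
[584.81807858 138.97229809 151.31896894] 59.80791172023172
[-0.603 -0.395 -0.065] [ 0.003 -0.003  0.669] rows>= 9
```

>>> move_arm --rows "-0.1 -0.06 -0.05 0 0 0.07 -0.6; -0.2 -0.12 -0.06 0 0 0.15 -0.6; -0.3 -0.18 -0.06 0 0 0.22 -1; -0.4 -0.24 -0.06 0 0 0.3 -1; -0.5 -0.3 -0.06 0 0 0.38 -1; -0.6 -0.35 -0.06 0 0 0.45 -1; -0.603 -0.395 -0.065 0 0 0.53 -1; -0.603 -0.395 -0.065 0 0 0.6 -1; -0.603 -0.395 -0.065 0 0 0.669 -1; -0.603 -0.395 -0.065 0 0 0.669 -1; -0.603 -0.395 -0.065 0 0 0.669 -1; -0.603 -0.395 -0.065 0 0 0.669 -1"

```text
clock: 25.45
eef_pos: [498.4, -60.4, 168.1]
tool_rot: [-3.14, -0.0, 0.701]
force: [-0.3, -0.1, 0.4]
width: 85.0
gripper_force: 0.0
```

```bash
cat >>h.py <<'E'
def inb(p):
    d=np.array(p[:2])-board(0,0);c,s=np.cos(BY),np.sin(BY);return np.round([c*d[0]+s*d[1],-s*d[0]+c*d[1]],1)
def report():
    for n in('top','side'):
        d=get_image(n)
        for z in(22,66):
            for q in staves(d,z,300):
                if q[0][1]>-500 and q[0][0]<720 and ((q[0][1]>-90)==(z==66)): print(n,z,q,inb(q[0]),'ang-board',round(q[2]-90-np.degrees(BY),2))
E
python3 -c "
from h import *
report();plan(536.5,-257.5,100,-96.4);crops('c5.png',[590,135,66],100,4)"
```

```text
top 22 (array([ 536.1, -257. ]), array([ 41.2, 201.9]), 173.45) [ -40.7 -380.4] ang-board 73.31
top 66 (array([582.9, 136.3]), array([ 39.8, 199.8]), 100.18) [74.6 -1.5] ang-board 0.04
side 22 (array([ 504.2, -255.5]), array([ 45.1, 142.4]), 173.56) [ -71.8 -373.3] ang-board 73.42
side 66 (array([582.9, 134.7]), array([ 41.1, 196.2]), 100.27) [74.3 -3.1] ang-board 0.13
[-0.326  0.584  0.227] [-0.001 -0.     0.516] rows>= 7
top origin 185 202
side origin 240 245
```

View pics/c5.png

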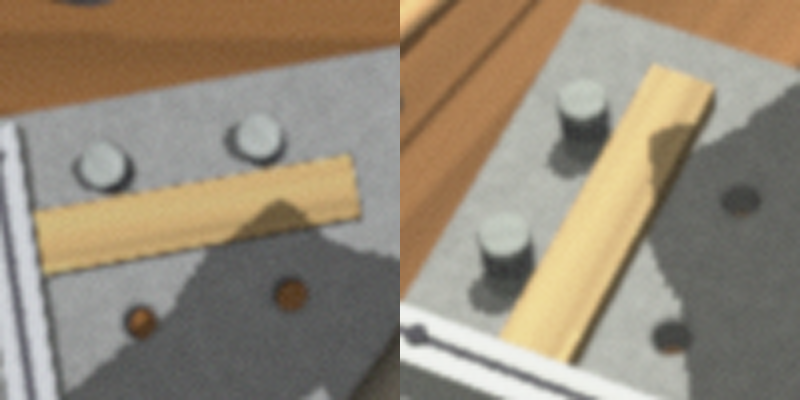

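The crops show both dogs home and stave 1 square to the row, but about 3 mm short of the dogs (centre x_b ≈ 74.6, should be 78). I'll push it in along with stave 2. Next is stave 2.

>>> move_arm --rows "-0.08 0.1 0 0 0 0.08 -1; -0.16 0.2 0.03 0 0 0.16 -1; -0.24 0.3 0.06 0 0 0.24 -1; -0.326 0.4 0.1 0 0 0.32 -1; -0.326 0.5 0.15 0 0 0.4 -1; -0.326 0.584 0.2 0 0 0.48 -1; -0.326 0.584 0.227 0 0 0.516 -1; -0.326 0.584 0.227 0 0 0.516 -1; -0.326 0.584 0.227 0 0 0.516 -1; -0.326 0.584 0.227 0 0 0.516 -1; -0.326 0.584 0.227 0 0 0.516 -1; -0.326 0.584 0.227 0 0 0.516 -1"

```text
clock: 26.65
eef_pos: [536.5, -257.2, 101.4]
tool_rot: [-3.14, -0.002, -0.112]
force: [-0.1, -0.2, 0.6]
width: 85.2
gripper_force: 0.0
```

```bash
python3 -c "
from h import *
report();print(read_state()['eef_pos']);plan(536.5,-257.5,16.5,-96.4)"
```

```text
top 66 (array([583.1, 136.4]), array([ 39.8, 199.5]), 100.25) [74.8 -1.4] ang-board 0.11
side 22 (array([ 595.4, -265.4]), array([44.9, 86.8]), 174.02) [  16.2 -399.1] ang-board 73.88
side 22 (array([ 482.1, -252.3]), array([ 43.9, 102.5]), 173.73) [ -93.  -366.3] ang-board 73.59
side 66 (array([583. , 134.7]), array([ 41.2, 196.3]), 100.27) [74.4 -3.1] ang-board 0.13
[ 536.46786484 -257.36952457  101.19140956]
[-0.     0.001  0.282] [-0.001 -0.001 -0.   ] rows>= 3
```

>>> move_arm --rows "0 0.001 0.1 0 0 0 -1; 0 0.001 0.2 0 0 0 -1; 0 0.001 0.28 0 0 0 -1; 0 0.001 0.28 0 0 0 -1; 0 0.001 0.28 0 0 0 -1; 0 0.001 0.28 0 0 0 1; 0 0.001 0.28 0 0 0 1; 0 0.001 0.28 0 0 0 1; 0 0.001 0.28 0 0 0 1; 0 0.001 0.28 0 0 0 1; 0 0.001 0.28 0 0 0 1; 0 0.001 0.28 0 0 0 1"

```text
clock: 27.75
eef_pos: [537.1, -258.3, 18.1]
tool_rot: [-3.141, -0.003, -0.113]
force: [-0.8, 1.3, 5.2]
width: 38.8
gripper_force: 62.1
```

>>> move_arm --rows "0 0 -0.05 0 0 0 1; 0 0 -0.1 0 0 0 1; 0 0 -0.2 0 0 0 1; 0 0 -0.3 0 0 0 1; 0 0 -0.4 0 0 0 1; 0 0 -0.4 0 0 0 1; 0 0 -0.4 0 0 0 1; 0 0 -0.4 0 0 0 1"

```text
clock: 28.42
eef_pos: [535.9, -257.3, 136.1]
tool_rot: [-3.139, -0.0, -0.113]
force: [0.8, 0.6, -2.4]
width: 38.5
gripper_force: 61.2
```

```bash
python3 -c "
from h import *
print(read_state()['eef_pos'],read_state()['force']);p=board(10,-8);print(p);plan(p[0],p[1],135,10.14)"
```

```text
[ 535.85304171 -257.28688076  136.13973961] [ 0.83717338  0.64944384 -2.37569229]
[520.45161985 118.5174483 ]
[-0.192 -1.239  0.007] [-1.000e-03 -2.000e-03 -1.185e+00] rows>= 15
```

>>> move_arm --rows "-0.01 -0.08 0 0 0 -0.07 1; -0.02 -0.16 0 0 0 -0.14 1; -0.03 -0.25 0 0 0 -0.22 1; -0.05 -0.33 0 0 0 -0.29 1; -0.06 -0.42 0 0 0 -0.37 1; -0.08 -0.5 0 0 0 -0.44 1; -0.1 -0.58 0 0 0 -0.52 1; -0.11 -0.66 0 0 0 -0.6 1; -0.13 -0.75 0 0 0 -0.67 1; -0.14 -0.85 0 0 0 -0.75 1; -0.15 -0.95 0 0 0 -0.82 1; -0.15 -0.95 0 0 0 -0.82 1"

```text
clock: 29.42
eef_pos: [522.1, 38.3, 135.1]
tool_rot: [-3.136, -0.005, 1.188]
force: [0.5, 0.3, -1.3]
width: 38.4
gripper_force: 61.2
```

```bash
python3 -c "
from h import *
print(read_state()['eef_pos']);p=board(10,-8);plan(p[0],p[1],110,10.14)"
```

```text
[522.13928248  38.28073937 135.06324209]
[ 0.246 -0.105  0.085] [-0.003 -0.004 -0.356] rows>= 5
```

>>> move_arm --rows "0.08 -0.03 0 0 0 -0.08 1; 0.16 -0.06 0 0 0 -0.16 1; 0.24 -0.1 0.02 0 0 -0.24 1; 0.24 -0.105 0.04 0 0 -0.32 1; 0.24 -0.105 0.08 0 0 -0.356 1; 0.24 -0.105 0.08 0 0 -0.356 1; 0.24 -0.105 0.08 0 0 -0.356 1; 0.24 -0.105 0.08 0 0 -0.356 1; 0.24 -0.105 0.08 0 0 -0.356 1; 0.24 -0.105 0.08 0 0 -0.356 1; 0.24 -0.105 0.08 0 0 -0.356 1"

```text
clock: 30.33
eef_pos: [522.6, 108.6, 113.3]
tool_rot: [3.14, -0.001, 1.733]
force: [-0.5, 0.2, -1.4]
width: 38.6
gripper_force: 61.1
```

```bash
python3 -c "
from h import *
print(read_state()['eef_pos'],inb(read_state()['eef_pos']));p=board(10,-8);print(p);plan(p[0],p[1],62.5,10.14)"
```

```text
[522.60079581 108.61415425 113.26582247] [ 10.4 -18.1]
[520.45161985 118.5174483 ]
[ 0.034 -0.002  0.169] [ 0.001 -0.001 -0.009] rows>= 2
```

>>> move_arm --rows "0.03 -0.002 0.05 0 0 -0.009 1; 0.03 -0.002 0.1 0 0 -0.009 1; 0.03 -0.002 0.14 0 0 -0.009 1; 0.03 -0.002 0.16 0 0 -0.009 1; 0.03 -0.002 0.166 0 0 -0.009 1; 0.03 -0.002 0.169 0 0 -0.009 1; 0.03 -0.002 0.169 0 0 -0.009 1; 0.03 -0.002 0.169 0 0 -0.009 1; 0.03 -0.002 0.169 0 0 -0.009 1"

```text
clock: 31.08
eef_pos: [520.8, 117.6, 62.9]
tool_rot: [3.139, -0.001, 1.748]
force: [0.1, -0.1, -1.0]
width: 38.7
gripper_force: 61.2
```

```bash
python3 -c "
from h import *
s=read_state();print(s['eef_pos'],inb(s['eef_pos']),s['force'],s['tool_rot'])"
```

```text
[520.81773949 117.62402135  62.8712228 ] [10.2 -8.9] [ 0.11047994 -0.13312987 -1.03276542] [ 3.13931091e+00 -1.17372821e-03  1.74785430e+00]
```

>>> move_arm --rows "0 0 0.002 0 0 0 -0.15; 0 0 0.002 0 0 0 -0.15; 0 0 0.002 0 0 0 -0.15; 0 0 0.002 0 0 0 -0.15; 0 0 0.002 0 0 0 -0.15; 0 0 -0.06 0 0 0 -0.15; 0 0 -0.12 0 0 0 -0.15; 0 0 -0.2 0 0 0 -0.15; 0 0 -0.2 0 0 0 1; 0 -0.1 -0.2 0 0 0 1; 0.02 -0.165 -0.2 0 0 0 1; 0.02 -0.165 -0.2 0 0 0 1"

```text
clock: 32.08
eef_pos: [464.9, 114.6, 121.6]
tool_rot: [-3.136, -0.002, 1.749]
force: [-2.1, -0.0, 0.3]
width: 1.6
gripper_force: 0.0
```

>>> move_arm --rows "0 0 0 0 0 0 1; 0 0 0 0 0 0 1; 0 0 0 0 0 0 1; 0 0 0 0 0 0 1"

```text
clock: 32.42
eef_pos: [471.5, 114.7, 122.1]
tool_rot: [3.14, -0.001, 1.748]
force: [-0.4, 0.1, -0.1]
width: 0.4
gripper_force: 0.0
```

```bash
python3 -c "
from h import *
s=read_state();print(s['eef_pos'],inb(s['eef_pos']),s['force'],s['width']);report();p=board(-42,-2);plan(*p,63,10.14)"
```

```text
[471.52243403 114.6645494  122.07556475] [-38.8  -3.2] [-0.3819286   0.11763263 -0.08781667] 0.3694100377470795
top 66 (array([582.9, 136.3]), array([ 39.8, 199.7]), 100.19) [74.6 -1.5] ang-board 0.05
top 66 (array([530.9,  64.3]), array([39.8, 94.8]), 100.06) [ 10.7 -63.2] ang-board -0.08
side 66 (array([583. , 134.7]), array([ 41.6, 196.1]), 100.35) [74.4 -3.1] ang-board 0.21
side 66 (array([522.5, 109.1]), array([40.4, 73.8]), 100.45) [ 10.4 -17.6] ang-board 0.31
[ 0.004 -0.009  0.197] [ 0.001 -0.001  0.   ] rows>= 2
```

>>> move_arm --rows "0.004 -0.012 0.1 0 0 0 1; 0.004 -0.012 0.195 0 0 0 1; 0.004 -0.012 0.195 0 0 0 1; 0.004 -0.012 0.195 0 0 0 1; 0.004 -0.012 0.195 0 0 0 1; 0.004 0 0.195 0 0 0 1; 0.004 0.02 0.195 0 0 0 1; 0.004 0.04 0.195 0 0 0 1; 0.004 0.06 0.195 0 0 0 1; 0.004 0.08 0.195 0 0 0 1; 0.004 0.1 0.195 0 0 0 1; 0.004 0.1 0.195 0 0 0 1"

```text
clock: 33.52
eef_pos: [501.7, 121.6, 63.9]
tool_rot: [3.138, -0.001, 1.748]
force: [-0.1, -0.1, 0.3]
width: 0.2
gripper_force: 0.0
```

```bash
python3 -c "
from h import *
s=read_state();print(s['eef_pos'],inb(s['eef_pos']),s['force'],s['width']);report()"
```

```text
[501.74159124 121.6021552   63.8590711 ] [-7.9 -1.7] [-0.07854271 -0.08453589  0.27869749] 0.22009073598816253
top 66 (array([585.2, 124.3]), array([ 39.4, 175.1]), 100.17) [ 74.8 -13.7] ang-board 0.03
top 66 (array([545.5,  64.1]), array([39.6, 90. ]), 98.82) [ 25.1 -66. ] ang-board -1.32
side 66 (array([582.8, 135.3]), array([ 41.1, 197.8]), 100.06) [74.3 -2.5] ang-board -0.08
```

>>> move_arm --rows "0 0.01 0 0 0 0 1; 0 0.02 0 0 0 0 1; 0 0.03 0 0 0 0 1; 0 0.04 0 0 0 0 1; 0 0.048 0 0 0 0 1; 0 0.054 0 0 0 0 1; 0 0.058 0 0 0 0 1; 0 0.062 0 0 0 0 1; 0 0.062 0 0 0 0 1; 0 0.062 0 0 0 0 1"

```text
clock: 34.45
eef_pos: [514.1, 123.7, 63.5]
tool_rot: [-3.134, -0.002, 1.748]
force: [-8.4, -2.5, 7.1]
width: 0.1
gripper_force: 4.6
```

```bash
python3 -c "
from h import *
s=read_state();print(s['eef_pos'],inb(s['eef_pos']),s['force'],s['width']);report()"
```

```text
[514.06674868 123.74087168  63.46962956] [ 4.6 -1.7] [-8.37329067 -2.50766224  7.13592726] 0.13280188867820056
top 66 (array([577.9,  71.5]), array([79.9, 93.1]), 100.13) [ 58.3 -64.4] ang-board -0.01
side 66 (array([577.5, 140.7]), array([ 57.3, 185.9]), 99.86) [70.1  3.8] ang-board -0.28
```

The pair is now against the dogs: 80 mm wide, centred at x_b ≈ 58.3. Next I'll go round to the free ends for the push to the fence, starting with stave 2.

>>> move_arm --rows "0 -0.04 0 0 0 0 1; 0 -0.04 -0.08 0 0 0 1; -0.05 -0.03 -0.16 0 0 0 1; -0.18 0 -0.18 0 0 0 1; -0.3 0.05 -0.18 0 0 0 1; -0.42 0.09 -0.18 0 0 0 1; -0.45 0.105 -0.18 0 0 0 1; -0.45 0.105 -0.18 0 0 0 1; -0.45 0.105 -0.18 0 0 0 1; -0.45 0.105 -0.18 0 0 0 1; -0.45 0.105 -0.18 0 0 0 1; -0.45 0.105 -0.18 0 0 0 1"

```text
clock: 35.55
eef_pos: [572.4, -1.1, 117.5]
tool_rot: [3.141, -0.002, 1.751]
force: [0.2, 0.6, -0.1]
width: -0.1
gripper_force: 0.0
```

```bash
python3 -c "
from h import *
s=read_state();print(s['eef_pos'],inb(s['eef_pos']),s['force'],s['width']);report();p=board(38,-135);plan(*p,63,10.14)"
```

```text
[572.42275576  -1.06791377 117.51470292] [  40.1 -134.9] [ 0.16692416  0.63683469 -0.14615305] -0.1288550187912748
top 66 (array([563.8, 205.3]), array([58. , 61.7]), 10.0) [67.9 69.8] ang-board -90.14
side 66 (array([563.9, 201.7]), array([57.5, 63.6]), 9.88) [67.4 66.2] ang-board -90.26
[ 0.001 -0.008  0.182] [ 0.001 -0.001  0.001] rows>= 2
```

>>> move_arm --rows "0 -0.007 0.1 0 0 0 1; 0 -0.007 0.18 0 0 0 1; 0 -0.007 0.18 0 0 0 1; 0 -0.007 0.18 0 0 0 1; 0.02 -0.007 0.18 0 0 0 1; 0.035 -0.007 0.18 0 0 0 1; 0.05 -0.007 0.18 0 0 0 1; 0.06 -0.007 0.18 0 0 0 1; 0.07 -0.007 0.18 0 0 0 1; 0.08 -0.007 0.18 0 0 0 1; 0.085 -0.007 0.18 0 0 0 1; 0.085 -0.007 0.18 0 0 0 1"

```text
clock: 36.65
eef_pos: [566.7, 22.0, 63.9]
tool_rot: [3.14, -0.001, 1.748]
force: [0.4, -1.3, 1.3]
width: 0.1
gripper_force: 0.8
```

```bash
python3 -c "
from h import *
s=read_state();print(s['eef_pos'],inb(s['eef_pos']),s['force'],s['width'])"
```

```text
[566.66701208  21.99230896  63.8621485 ] [  38.5 -111.2] [ 0.40689497 -1.27019784  1.27393263] 0.06620598077765583
```

>>> move_arm --rows "0.005 0 0 0 0 0 1; 0.01 0 0 0 0 0 1; 0.015 0 0 0 0 0 1; 0.015 0 0 0 0 0 1; 0.015 0 0 0 0 0 1"

```text
clock: 37.07
eef_pos: [566.7, 22.2, 63.9]
tool_rot: [3.139, 0.004, 1.745]
force: [2.4, -9.4, 2.0]
width: -0.1
gripper_force: 4.7
```

```bash
python3 -c "
from h import *
s=read_state();print(s['eef_pos'],inb(s['eef_pos']),s['force'],s['width'])"
```

```text
[566.67436641  22.18795523  63.87639511] [  38.5 -111. ] [ 2.43294739 -9.39077315  2.04893972] -0.08294024399205956
```

Stave 2 is seated (9 N and no further travel). Now stave 1 the same way.

>>> move_arm --rows "-0.04 0 0 0 0 0 1; -0.08 0 0 0 0 0 1; -0.08 0.06 0 0 0 0 1; -0.08 0.133 0 0 0 0 1; -0.08 0.133 0 0 0 0 1; -0.08 0.133 0 0 0 0 1; -0.05 0.133 0 0 0 0 1; -0.03 0.133 0 0 0 0 1; -0.02 0.133 0 0 0 0 1; -0.01 0.133 0 0 0 0 1; 0 0.133 0 0 0 0 1; 0 0.133 0 0 0 0 1"

```text
clock: 38.07
eef_pos: [605.2, 29.2, 63.9]
tool_rot: [3.14, 0.005, 1.746]
force: [2.6, -7.5, -2.0]
width: -0.2
gripper_force: 4.2
```

```bash
python3 -c "
from h import *
s=read_state();print(s['eef_pos'],inb(s['eef_pos']),s['force'],s['width'])"
```

```text
[605.16120402  29.16167223  63.9265151 ] [  77.7 -110.9] [ 2.62101044 -7.54879203 -2.01055563] -0.22193276982005902
```

Both ends are at the same place (−111), so both are seated. Last, a push towards the dogs.

>>> move_arm --rows "-0.05 0 0 0 0 0 1; -0.05 0 -0.1 0 0 0 1; -0.03 -0.05 -0.18 0 0 0 1; 0.07 -0.15 -0.18 0 0 0 1; 0.17 -0.24 -0.18 0 0 0 1; 0.27 -0.32 -0.18 0 0 0 1; 0.35 -0.336 -0.18 0 0 0 1; 0.35 -0.336 -0.18 0 0 0 1; 0.35 -0.336 -0.18 0 0 0 1; 0.35 -0.336 -0.08 0 0 0 1; 0.35 -0.336 0 0 0 0 1; 0.35 -0.336 0 0 0 0 1"

```text
clock: 39.07
eef_pos: [485.5, 117.5, 60.7]
tool_rot: [-3.137, -0.0, 1.747]
force: [-0.3, 0.6, -0.7]
width: 0.0
gripper_force: 0.0
```

```bash
python3 -c "
from h import *
s=read_state();print(s['eef_pos'],inb(s['eef_pos']),s['force'],s['width']);plan(*board(4.5,0),63.5,10.14)"
```

```text
[485.52805118 117.47524486  60.72498335] [-24.6  -2.9] [-0.34392381  0.6049799  -0.66524454] 0.009692846617061516
[ 0.01   0.097 -0.01 ] [-0.003 -0.    -0.001] rows>= 1
```

>>> move_arm --rows "0.008 0.03 -0.008 0 0 0 1; 0.008 0.06 -0.008 0 0 0 1; 0.008 0.08 -0.008 0 0 0 1; 0.008 0.09 -0.008 0 0 0 1; 0.008 0.1 -0.008 0 0 0 1; 0.008 0.105 -0.008 0 0 0 1; 0.008 0.105 -0.008 0 0 0 1; 0.008 0.105 -0.008 0 0 0 1"

```text
clock: 39.73
eef_pos: [514.3, 125.8, 66.3]
tool_rot: [-3.136, -0.001, 1.748]
force: [-7.1, -2.1, 5.5]
width: -0.3
gripper_force: 3.6
```

```bash
python3 -c "
from h import *
s=read_state();print(s['eef_pos'],inb(s['eef_pos']),s['force'],s['width'])"
```

```text
[514.2607496  125.77670681  66.26517368] [5.2 0.2] [-7.12276674 -2.07140733  5.51236092] -0.2633149666155224
```

>>> move_arm --rows "0 -0.05 0 0 0 0 1; 0 -0.1 0 0 0 0 1; 0 -0.1 -0.1 0 0 0 1; 0 -0.1 -0.2 0 0 0 1; -0.1 -0.1 -0.4 0 0 0 1; -0.23 -0.1 -0.5 0 0 0 1; -0.36 -0.1 -0.5 0 0 0 1; -0.5 -0.1 -0.5 0 0 0 1; -0.63 -0.1 -0.5 0 0 0 1; -0.76 -0.1 -0.5 0 0 0 1; -0.9 -0.1 -0.5 0 0 0 1; -0.9 -0.1 -0.5 0 0 0 1"

```text
clock: 40.73
eef_pos: [536.1, -152.1, 217.1]
tool_rot: [3.138, 0.004, 1.741]
force: [0.7, -0.2, 0.3]
width: -0.1
gripper_force: 0.0
```

```bash
python3 -c "
from h import *
s=read_state();print(s['eef_pos']);report();crops('c6.png',[570,140,66],100,4)"
```

```text
[ 536.06926105 -152.0775125   217.05538102]
top 66 (array([567.3, 135.2]), array([ 79.9, 199.7]), 100.13) [59.1  0.2] ang-board -0.01
side 66 (array([567.5, 132.2]), array([ 80.6, 195.9]), 100.07) [58.7 -2.8] ang-board -0.07
top origin 183 210
side origin 246 250
```

View pics/c6.png

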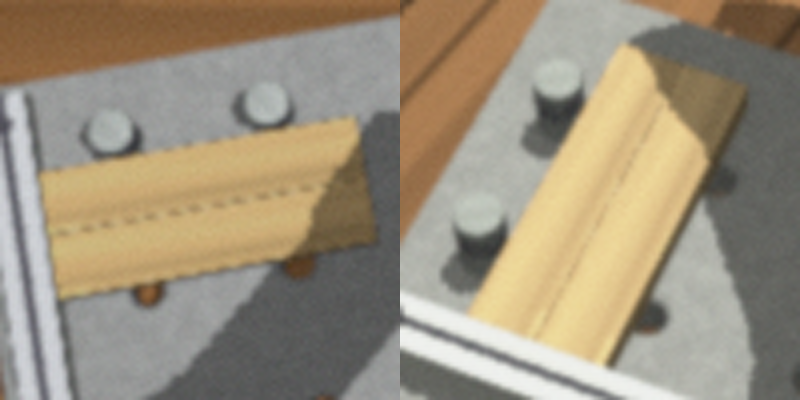

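The picture shows both staves flush as one 79.9 × 199.7 mm rectangle, against both dogs and the fence. Only two staves were ever in the scene, so I'll hand in.

```bash
python3 -c "
from h import *
print(finish_job())"
```

```text
the job is handed in; nothing more can be done
None
```

I handed the job in at about 41 s: both dogs are fully home in the far row, and both staves (only two were there) lie edge to edge against the dogs and the fence. The mug, glue bottle and hammer were not touched; the hand-in returned no verdict.

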